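# Load the hand-out carousel and present the yellow cup

### The job

First put the brass adapter from the green parts tray into the yellow cup of the carousel and let go of it. Then take the carousel's orange bar handle, turn the carousel until the yellow cup stands squarely at the blue pointer, and finish while still gripping the handle, holding the carousel still there. Leave the other fittings and the carton where they are.

Things in the scene. Friction and masses are not known exactly. Their poses are not given: they have to be found in the camera images.
- brass_adapter: Loose brass pipe adapter standing upright, 44 mm tall, about 120 g: hexagonal foot 16 mm high (33 mm over its corners), above it a round threaded stem 22 mm in diameter and 28 mm long, to be gripped. Origin at the centre of its underside, z up its axis. It stands in any one of the tray's three compartments, on a floor 5 mm above the work surface.
- brass_mid (a point): Middle of the brass adapter, on its axis 22 mm above its underside.
- tray: Fixed green open parts tray with three compartments in a row along its x axis; outside 285 mm (its x) x 115 mm (its y), walls 42 mm high and 5 mm thick, floor 5 mm thick. Origin at the centre of its underside. Compartments are about 88 x 105 mm inside, their centres at about -93, 0 and +93 mm along its x; each holds one fitting, which fitting is where varies.
- steel_adapter: Loose silver steel adapter, same shape and size as the brass one, in another compartment. Leave it alone. Origin at the centre of its underside.
- blue_socket: Loose plain blue plastic pipe socket, 28 mm in diameter, 36 mm tall, in another compartment. Leave it alone. Origin at the centre of its underside.
- carton: Loose small cardboard carton with an orange band, 70 x 90 x 70 mm, on the counter. Leave it alone. Origin at the centre of its underside.
- carousel_base: Fixed base of the carousel. Origin on the turning axis at the work surface, z up. A white tongue with a flat blue arrowhead (the pointer), 17 mm high, sticks out along its -x axis, from under the turntable out to 204 mm from the turning axis; the arrow points inwards to the turning axis. The base stands in varying places and yaws.
- carousel (a joint): Angle of the grey turntable (radius 138 mm, top at 30 mm; turns freely both ways without end, friction 0.02 N m), positive anticlockwise from above; 0 or any multiple of 2 pi = yellow cup exactly at the pointer. Starts 0.9 rad or more away. Carries five evenly spaced cups of one size (one yellow, others black, green, red), centres 95 mm from the axis.
- cup_floor (a point): Centre of the inner floor of the yellow cup (35 mm above the work surface). The cup is fixed on the turntable: inside 70 mm in diameter, 40 mm deep, wall 3 mm, rim 75 mm above the work surface.
- front_mark (a point): Point fixed to the base, in line with the blue pointer and 95 mm from the turning axis, where the centre of the yellow cup has to stand.
- handle: Orange upright bar handle at the middle of the turntable, turning with it: 50 mm long (along its x axis), 14 mm thick (its y), 44 mm high, on a steel post 24 mm in diameter. Origin at the bar's centre, on the turning axis, 107 mm above the work surface; bar from 85 to 129 mm, well above the cups' rims.
Not all that is in view belongs to the job. Of the things that look like the brass_adapter, the smallest one is meant.

How it is judged (in metres and radians):
On the way, in this order (a step that is already met when the one before it is completed fails the run):
1. the brass adapter lies in the yellow cup, let go (horizontal distance between brass_mid and cup_floor below 0.034 m and z of brass_mid in the frame of cup_floor between 0 and 0.036 m and contact force between the fingers and brass_adapter below 0.1 N), for 0.2 s.
2. the yellow cup stands at the pointer, the carousel still, its handle gripped (all of step 1 and horizontal distance between cup_floor and front_mark below 0.01 m and velocity of joint carousel between -0.08 and 0.08 rad/s and contact force between the fingers and handle above 1.5 N), for 0.3 s.
At the end, for the whole second after the job is handed in: The brass adapter is in the yellow cup, untouched by the fingers; the cup's centre is within 10 mm of its place at the pointer (about 6 degrees), the carousel stands still (under 0.08 rad/s), and the fingers grip the orange handle (over 1.5 N) (all of step 2); the arm keeps its last pose, push and grip.
It fails at once if the steel adapter is moved more than 25 mm (distance of steel_adapter from where it was at the start of the episode above 0.025 m).
It fails at once if the blue socket is moved more than 25 mm (distance of blue_socket from where it was at the start of the episode above 0.025 m).
It fails at once if the carton is moved more than 25 mm (distance of carton from where it was at the start of the episode above 0.025 m).
It also fails if it takes over 69 s, if anything falls off the work surface, if the arm or the gripper's body presses on something with over 40 N, if the wrist force passes 120 N, or if a joint passes its speed limit or range.

### The arm

A 6-joint arm with a two-finger parallel gripper is mounted at the origin on the work surface. World frame = base frame: x ahead of the robot, y to its left, z up, the work surface at z = 0. Lengths are in m, angles in degrees, forces in N, time in s.
With the tool pointing down it reaches from about 0.375 to 0.925 m from the base axis. Payload 5.7 kg.
Tool frame: the origin (TCP) lies midway between the tips of the shut fingers; the grasp point (between the pads) lies 19 mm behind it (r.tcp_to_grasp is the z of the grasp point in the tool frame, in m); z points along the fingers, y is the line along which they close (so a half turn about z gives the same grasp; the last joint's range is limited). The gripper opens to 88 mm and grips with 3 to 60 N. Pads are 20 mm wide; open, the fingers measure 115 mm over their backs; the gripper's body (75 mm by 178 mm) begins 61 mm behind the grasp point.
Start: joints at [58.952, 20.558, 86.54, -0, 72.909, -6.595], TCP at [0.248, 0.546, 0.223] pointing down, gripper open.
Joint ranges: [-170.27, 170.27], [-57.76, 135], [12.27, 136.19], [-55.21, 235.2], [11.17, 155.16], [-170.74, 170.74]. Speed limits (degrees/s): [136.94, 136.94, 180, 180, 180, 180].

### API

Orientations are given as a 3x3 rotation matrix whose columns are the frame's x, y, z axes.
In Python, from plant import r, eyes gives the robot as it stands.
- The arm moves only by the tool move_arm, never from a script. Its argument "commands" is text: rows parted by semicolons, each of 5 numbers parted by spaces: the opening, from -1 (shut) to 1 (fully open), then the shift along the tool's x, y, z each as a share of 0.12 m, from -1 to 1, then the turn about the tool's z as a share of 45 degrees, from -1 to 1. A call has 1 to 12 rows; each row is the pose to reach, as a shift and turn from the pose commanded when the call began, along the tool's axes at that moment; what a row does not reach only later rows make up. A row lasts 1/8 s, in which the tool goes at most 62.5 mm and 10.7 degrees, less where a joint would pass 70% of its speed; a pose out of reach is approached as far as the arm can. A call with a number of a shift or a turn outside -1 to 1 is refused whole. A call with a gripper value outside its range is refused whole. The fingers move at their own pace and stop on an object; the grip force is fixed at half the most. Time passes only in rows, so rows that repeat a pose let the fingers close. It gives the time, the measured TCP pose, the force, the opening and the grip force at its end, in the units of the state.
- r.read_state(): the state, without advancing time (a new reading comes with each control period).
- eyes.grab_frame(name): name is "scene" or "top" or "wrist"; returns a dict with "img" (480x640x3 uint8, red, green, blue), "depth" (480x640 float32, m along the optical axis (not along the pixel's ray), 0 where there is no reading), "vertical_fov" (degrees; the focal length in pixels is half the picture's height over the tangent of half this angle, whatever the lens; pixels are square), "cx", "cy" (the principal point, pixels), "extrinsics" (4x4, takes a point from world to camera coordinates); the wrist camera has in their place "mount" (4x4, takes a point from camera to tool coordinates, whose origin is the TCP and whose axes are the flange's). Camera axes: x right, y down, z forward; pixel columns grow to the right and rows downward; lengths in m; the calibration is good to about 2 mm. A picture is of the moment at which its call begins: read the wrist's pose just before it.
- r.job_done(): hands the job in; it is judged then, once.
The state is a dict: "time_s": time; "joint_pos": joint angles; "qd": joint speeds; "joint_torque": joint torques, N m; "tcp_pos": TCP position; "orientation": TCP orientation; "contact_force": force on the tool from outside, world axes, zero at the start; "moment": the same for the moment, N m; "opening": finger opening in m; "gripper_force": force on a finger pad.
Only numpy, scipy, OpenCV 4.12 (cv2) and the standard library are available. Lean on these libraries where they do the work, as an engineer would, in place of code of your own. Each camera call takes 0.05 s, during which the arm holds its last target. There are 200 camera calls.

## Working session

There is one attempt and no reset: what is moved stays moved. The work goes in short steps, Python scripts to look and compute and a tool call to move; the robot and the scene stay as the last step left them, time stands still between calls to the robot, and variables do not carry over. Pictures are saved under pics/ and viewed, at most 10 in all, crops included, and the job is handed in when it is done.

Besides the shell and the picture viewer there is one more tool, called after ">>>" by a JSON object that holds its "method" and its "body", one argument or row to a line. move_arm: Moves the arm, as the interface text tells. Its arguments: {"type":"object","properties":{"commands":{"type":"string"}},"required":["commands"]}

```bash
mkdir -p pics; cat > h.py <<'E'
import numpy as np, cv2
from plant import r, eyes
def grab(n):
    s=r.read_state(); f=eyes.grab_frame(n); f['s']=s
    f['f']=240/np.tan(np.radians(f['vertical_fov'])/2)
    if 'extrinsics' in f: f['T']=np.linalg.inv(np.array(f['extrinsics']))
    else:
        W=np.eye(4); W[:3,:3]=np.array(s['orientation']); W[:3,3]=s['tcp_pos']; f['T']=W@np.array(f['mount'])
    return f
def plane(f,u,v,z):
    d=f['T'][:3,:3]@np.array([(u-f['cx'])/f['f'],(v-f['cy'])/f['f'],1]); o=f['T'][:3,3]
    return o+d*(z-o[2])/d[2]
def cloud(f):
    v,u=np.mgrid[:480,:640]; D=f['depth']
    P=np.stack([(u-f['cx'])/f['f']*D,(v-f['cy'])/f['f']*D,D],-1)
    return P@f['T'][:3,:3].T+f['T'][:3,3]
def save(n,f): cv2.imwrite('pics/'+n+'.png',f['img'][:,:,::-1])
E
python3 - <<'E'
from h import *
for n in ('top','scene','wrist'):
    f=grab(n); save(n,f); print(n,f['vertical_fov'],f['cx'],f['cy'],f['T'].round(3).tolist())
E
```

```text
top 49.37218609002484 311.06245149391793 238.20975269315156 [[0.018, -0.992, 0.127, 0.32], [-1.0, -0.016, 0.017, -0.029], [-0.015, -0.128, -0.992, 1.463], [0.0, 0.0, 0.0, 1.0]]
scene 43.91153810542786 326.9393678227592 228.15747974185177 [[-0.717, 0.557, -0.418, 1.008], [0.697, 0.568, -0.438, 0.508], [-0.007, -0.605, -0.796, 1.025], [0.0, 0.0, 0.0, 1.0]]
wrist 66.27171662386715 316.3199698809375 240.76025598570098 [[0.413, 0.883, 0.223, 0.189], [0.911, -0.4, -0.103, 0.574], [-0.001, 0.246, -0.969, 0.385], [0.0, 0.0, 0.0, 1.0]]
```

View pics/top.png

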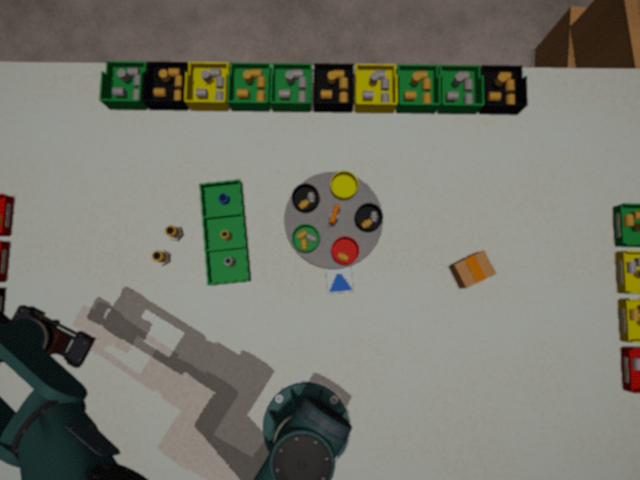

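View pics/scene.png

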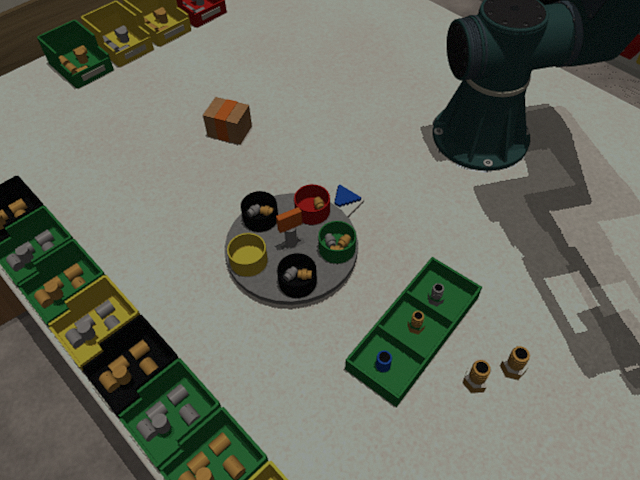

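Top: brass candidates are in the tray's middle compartment (226,235) and loose on the counter at (174,232) and (161,257), which look bigger and stand outside the tray. Brass parts in the bins and cups are decor. I choose (226,235). The yellow cup is at (344,185), the handle at (334,215) and the pointer at (341,283). The scene view shows the same, with the brass adapter at (417,321).

```bash
cat > m.py <<'E'
from h import *
f=grab('top'); s=grab('scene')
def mask(f,lo,hi,roi):
    h=cv2.cvtColor(f['img'],cv2.COLOR_RGB2HSV); m=cv2.inRange(h,np.array(lo),np.array(hi)); k=np.zeros_like(m); x0,y0,x1,y1=roi; k[y0:y1,x0:x1]=m[y0:y1,x0:x1]; return k
def big(m):
    c,_=cv2.findContours(m,0,1); return max(c,key=cv2.contourArea)
def rep(name,f,lo,hi,roi,z):
    c=big(mask(f,lo,hi,roi)); P=np.array([plane(f,u,v,z)[:2] for u,v in c[:,0]],np.float32)
    (x,y),wh,a=cv2.minAreaRect(P*1000); (cx,cy),rad=cv2.minEnclosingCircle(P*1000); M=cv2.moments(P.reshape(-1,1,2))
    print(name,'rect',round(x,1),round(y,1),np.round(wh,1),round(a,1),'circ',round(cx,1),round(cy,1),round(rad,1),'cent',np.round([1000*M['m10']/M['m00'],1000*M['m01']/M['m00']],1)); return P
Y=((22,90,60),(34,255,255)); O=((6,120,60),(19,255,255)); B=((100,90,50),(125,255,255)); G=((50,90,30),(85,255,255))
rep('tray top',f,*G,(190,170,255,295),.042)
rep('brass top',f,(8,60,40),(28,255,255),(215,222,240,248),.049)
rep('brass scene',s,(8,60,40),(28,255,255),(405,300,430,335),.035)
rep('yellow top',f,*Y,(325,165,362,205),.075)
rep('yellow scene',s,*Y,(220,225,275,285),.065)
rep('handle top',f,*O,(322,200,346,230),.129)
rep('handle scene',s,*O,(270,200,305,235),.115)
P=rep('arrow top',f,*B,(320,265,360,300),.017); print('tri top',cv2.minEnclosingTriangle(P.reshape(-1,1,2))[1].reshape(3,2).round(4).tolist())
P=rep('arrow scene',s,*B,(325,175,370,215),.017); print('tri sc',cv2.minEnclosingTriangle(P.reshape(-1,1,2))[1].reshape(3,2).round(4).tolist())
# discs: turntable union
for nm,g,roi in (('top',f,(275,165,390,275)),('sc',s,(215,185,365,310))):
    C=cloud(g); k=np.zeros((480,640),bool); k[roi[1]:roi[3],roi[0]:roi[2]]=1
    k&=(abs(C[...,2]-.03)<.008); p=C[k][:,:2]; (a,b),R=cv2.minEnclosingCircle((p*1000).astype(np.float32)); print('disc',nm,a,b,R)
C=cloud(f); print('brass z', np.nanmax(C[222:248,215:240,2]), 'others',C[222:240,165:183,2].max(),C[248:265,152:170,2].max())
im=np.hstack([cv2.resize(f['img'][210:275,150:250],None,fx=4,fy=4,interpolation=2)[:260],cv2.resize(s['img'][290:355,385:485],None,fx=4,fy=4,interpolation=2)]); cv2.imwrite('pics/crop.png',im[:,:,::-1])
E
python3 m.py
```

```text
tray top rect 518.0 234.6 [281.6 114.7] 7.1 circ 518.6 236.1 150.0 cent [517.9 234.9]
brass top rect 508.3 231.1 [19.4 22.2] 0.9 circ 508.9 230.5 12.9 cent [508.5 230.6]
brass scene rect 516.3 234.4 [35.4 20.9] 34.7 circ 516.0 234.8 17.9 cent [516.1 233.9]
yellow top rect 645.8 -92.1 [77.7 76. ] 0.8 circ 646.4 -91.0 40.1 cent [646.7 -91.1]
yellow scene rect 660.4 -85.9 [102.7  76.4] 51.7 circ 657.3 -84.1 52.2 cent [659.  -85.7]
handle top rect 555.4 -64.8 [15.5 54. ] 72.6 circ 555.9 -63.3 27.1 cent [555.6 -64.3]
handle scene rect 567.1 -59.6 [42.8 59.9] 73.3 circ 567.7 -59.6 34.8 cent [567.2 -60.2]
arrow top rect 385.1 -84.6 [45.2 55.7] 6.7 circ 377.5 -85.8 30.4 cent [380.3 -85.5]
tri top [[0.36649999022483826, -0.1193000003695488], [0.35910001397132874, -0.0568000003695488], [0.41670000553131104, -0.08060000091791153]]
arrow scene rect 392.2 -82.8 [48.1 59.9] 6.7 circ 384.0 -84.0 32.5 cent [387.5 -84.1]
tri sc [[0.36419999599456787, -0.051100000739097595], [0.4269999861717224, -0.0803999975323677], [0.37229999899864197, -0.11980000138282776]]
disc top 558.3391723632812 -66.0614013671875 138.1079864501953
disc sc 566.6590576171875 -64.65422821044922 139.36456298828125
brass z 1.4633829871744986 others 1.4633829871744986 1.4633829871744986
```

View pics/crop.png

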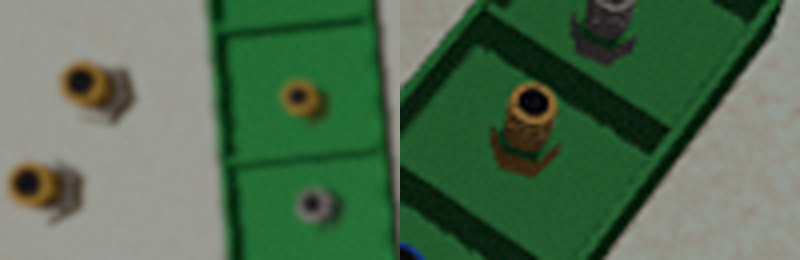

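The crop confirms it: the tray's brass adapter (middle compartment) is clearly smaller than the two counter ones. I'll approach it and use the wrist camera to refine, because top and scene disagree by about 8 mm.

```bash
cat >> h.py <<'E'
def wrap(a): return (a+180)%360-180
def plan(x,y,z,yaw=None):
    "yaw = world angle of the closing line (tool y), mod 180"
    s=r.read_state(); R=np.array(s['orientation']); p=np.array(s['tcp_pos'])
    sh=R.T@(np.array([x,y,z])-p)/.12
    cur=np.degrees(np.arctan2(R[1,1],R[0,1])); d=0 if yaw is None else (yaw-cur+90)%180-90
    print('t',round(s['time_s'],2),'p',p.round(4),'yaw_y',round(cur,1),'j6',np.round(s['joint_pos'][5],1),'op',round(s['opening'],4),'shares',sh.round(3),'turn',round(-d/45,3),'zaxis',R[:,2].round(3))
E
python3 - <<'E'
from h import *
plan(.45,.235,.223,7)
print(np.array(r.read_state()['orientation']).round(3).tolist())
E
```

```text
t 0.25 p [0.2482 0.5459 0.2222] yaw_y 65.5 j6 -6.6 op 0.088 shares [-2.603 -1.662 -0.005] turn 1.301 zaxis [-0.001 -0.001 -1.   ]
[[-0.91, 0.414, -0.001], [0.414, 0.91, -0.001], [0.0, -0.001, -1.0]]
```

>>> {"method": "move_arm", "body": {
  "commands": "-0.2 -0.4 -0.25 0 0.2;-0.2 -0.8 -0.5 0 0.4;-0.2 -1 -0.64 0 0.6;-0.2 -1 -0.64 0 0.8;-0.2 -1 -0.64 0 1"
}}

```text
time_s: 0.88
tcp_pos: [0.3261, 0.426, 0.2226]
orientation: [[-0.345, 0.939, -0.0], [0.939, 0.345, -0.0], [-0.0, -0.0, -1.0]]
contact_force: [-0.0, -0.5, -0.1]
opening: 0.041
gripper_force: 0.0
```

```bash
python3 -c "
from h import *
plan(.45,.235,.223,7)"
```

```text
t 0.88 p [0.3261 0.426  0.2226] yaw_y 20.2 j6 25.0 op 0.041 shares [-1.85   0.42  -0.003] turn 0.293 zaxis [-0. -0. -1.]
```

>>> {"method": "move_arm", "body": {
  "commands": "-0.2 -0.4 0.1 0 0.15;-0.2 -0.8 0.2 0 0.3;-0.2 -1 0.22 0 0.3;-0.2 -1 0.22 0 0.3"
}}

```text
time_s: 1.38
tcp_pos: [0.3932, 0.3222, 0.2226]
orientation: [[-0.12, 0.993, -0.0], [0.993, 0.12, -0.0], [-0.0, -0.0, -1.0]]
contact_force: [0.2, 0.0, 1.1]
opening: 0.0351
gripper_force: 0.0
```

```bash
python3 -c "
from h import *
plan(.48,.235,.223,7)"
```

```text
t 1.38 p [0.3932 0.3222 0.2226] yaw_y 6.9 j6 24.7 op 0.0351 shares [-0.808  0.631 -0.003] turn -0.002 zaxis [-0. -0. -1.]
```

>>> {"method": "move_arm", "body": {
  "commands": "0.15 -0.3 0.3 0 0;0.15 -0.6 0.6 0 0;0.15 -0.8 0.8 0 0;0.15 -0.8 0.8 0 0;0.15 -0.8 0.8 0 0"
}}

```text
time_s: 2.0
tcp_pos: [0.4986, 0.241, 0.2224]
orientation: [[-0.123, 0.992, -0.001], [0.992, 0.123, 0.0], [0.0, -0.001, -1.0]]
contact_force: [-0.2, -0.5, -0.6]
opening: 0.0505
gripper_force: 0.0
```

```bash
python3 - <<'E'
from h import *
f=grab('wrist'); save('w1',f); plan(.51,.232,.223,7)
h=cv2.cvtColor(f['img'],cv2.COLOR_RGB2HSV); m=cv2.inRange(h,(8,60,40),(28,255,255)); n,l,st,c=cv2.connectedComponentsWithStats(m)
for i in range(1,n):
    if st[i,4]>200: print(st[i],c[i].round(1),plane(f,*c[i],.04).round(4))
E
```

```text
t 2.05 p [0.4983 0.2411 0.2224] yaw_y 7.1 j6 11.5 op 0.0506 shares [-0.087  0.087 -0.005] turn 0.002 zaxis [-0.001  0.    -1.   ]
[262   0  41  40 960] [284.5  20.5] [0.452  0.4073 0.04  ]
[272  27  40  27 255] [292.9  44.9] [0.461  0.3896 0.04  ]
[ 342   41   41   48 1011] [360.8  65.7] [0.5211 0.3806 0.04  ]
[321 216  23  27 345] [331.5 228.1] [0.5151 0.2352 0.04  ]
[ 172  320   31   78 1224] [184.1 359. ] [0.3798 0.076  0.04  ]
[ 430  320   31   78 1220] [448.5 359. ] [0.6564 0.1107 0.04  ]
[ 177  413  437   20 6164] [420.  424.8] [0.6424 0.0264 0.04  ]
```

View pics/w1.png

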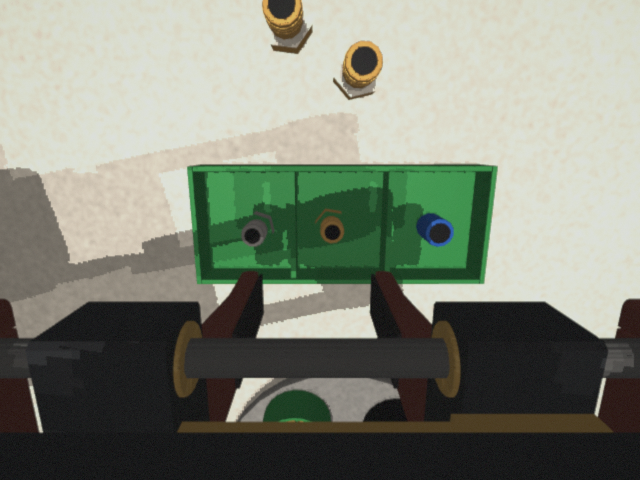

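The wrist view shows brass at (332,230) in the middle compartment, steel to its left at (255,232), and blue to its right at (437,230). The tray's long axis lies along the finger-closing line, so I'll turn 90° to use the roomier direction.

>>> {"method": "move_arm", "body": {
  "commands": "0.15 0 0.05 0 -0.22;0.15 -0.05 0.1 0.1 -0.44;0.15 -0.05 0.12 0.2 -0.66;0.15 -0.05 0.12 0.3 -0.88;0.15 -0.05 0.12 0.3 -1;0.15 -0.05 0.12 0.3 -1"
}}

```text
time_s: 2.8
tcp_pos: [0.5135, 0.2368, 0.1866]
orientation: [[-0.789, 0.614, -0.001], [0.614, 0.789, 0.0], [0.001, -0.0, -1.0]]
contact_force: [-0.0, -0.2, 0.8]
opening: 0.0504
gripper_force: 0.0
```

>>> {"method": "move_arm", "body": {
  "commands": "0.15 0 0 0 -0.22;0.15 0 0 0 -0.44;0.15 0 0 0 -0.66;0.15 0 0 0 -0.88;0.15 0 0 0 -1;0.15 0 0 0 -1"
}}

```text
time_s: 3.55
tcp_pos: [0.5143, 0.2364, 0.1869]
orientation: [[-0.993, -0.121, 0.0], [-0.121, 0.993, 0.0], [-0.0, 0.0, -1.0]]
contact_force: [0.3, -0.3, -0.2]
opening: 0.0506
gripper_force: 0.0
```

```bash
python3 - <<'E'
from h import *
f=grab('wrist'); save('w2',f); plan(.514,.233,.12,97)
h=cv2.cvtColor(f['img'],cv2.COLOR_RGB2HSV); m=cv2.inRange(h,(8,60,40),(28,255,255)); n,l,st,c=cv2.connectedComponentsWithStats(m)
for i in range(1,n):
    if st[i,4]>200: print(st[i],c[i].round(1),plane(f,*c[i],.04).round(4))
print(plane(f,319,237,.049))
E
```

```text
t 3.6 p [0.5143 0.2363 0.1869] yaw_y 96.9 j6 -79.2 op 0.0507 shares [ 0.006 -0.027  0.557] turn -0.002 zaxis [ 0.  0. -1.]
[487 149  40  52 545] [499.8 171.9] [0.4502 0.3824 0.04  ]
[ 32 151  28  35 574] [ 44.1 170. ] [0.4946 0.0072 0.04  ]
[ 508  157   63   43 1628] [535.8 176.7] [0.4504 0.4132 0.04  ]
[ 36 188  28  28 584] [ 50.6 201.6] [0.5207 0.0111 0.04  ]
[300 212  26  30 418] [312.6 225. ] [0.5138 0.2336 0.04  ]
[439 220  34  42 396] [449.5 236.7] [0.5096 0.3526 0.04  ]
[ 454  232   54   46 1331] [478.3 252.8] [0.5208 0.3807 0.04  ]
[ 38 290  26  22 354] [ 49.5 301.9] [0.6135 0.0051 0.04  ]
[ 172  321   34   77 1237] [184.1 358.8] [0.6569 0.1283 0.04  ]
[ 430  320   31   78 1224] [448.5 358.8] [0.6266 0.3767 0.04  ]
[ 177  413  439   20 6113] [421.2 424.9] [0.7024 0.3652 0.04  ]
[0.52149203 0.2400152  0.049     ]
```

View pics/w2.png

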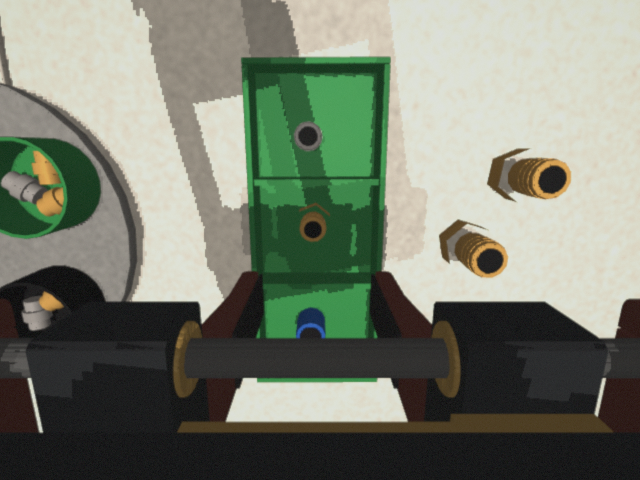

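The wrist view shows brass at (313,229), nearly in line with the fingers at about (0.515, 0.234). I'll descend and grip the stem above the hex foot.

>>> {"method": "move_arm", "body": {
  "commands": "0.15 0 -0.02 0.35 0;0.15 0 -0.02 0.7 0;0.15 0 -0.02 1 0;0.15 0 -0.02 1 0"
}}

```text
time_s: 4.1
tcp_pos: [0.5126, 0.2328, 0.0645]
orientation: [[-0.993, -0.121, -0.006], [-0.121, 0.993, -0.002], [0.006, -0.001, -1.0]]
contact_force: [-0.3, 0.5, 0.0]
opening: 0.0506
gripper_force: 0.0
```

>>> {"method": "move_arm", "body": {
  "commands": "0.15 0 0 0.15 0;0.15 0 0 0.3 0;0.15 0 0 0.345 0;0.15 0 0 0.345 0;-1 0 0 0.345 0;-1 0 0 0.345 0;-1 0 0 0.345 0;-1 0 0 0.345 0;-1 0 0 0.345 0"
}}

```text
time_s: 5.22
tcp_pos: [0.5152, 0.2334, 0.0255]
orientation: [[-0.992, -0.123, 0.0], [-0.123, 0.992, 0.0], [-0.0, -0.0, -1.0]]
contact_force: [-0.3, -0.5, 3.8]
opening: 0.0213
gripper_force: 30.0
```

Gripped (21.3 mm opening, 30 N). Lift it and carry it toward the yellow cup.

>>> {"method": "move_arm", "body": {
  "commands": "-1 0 0 -0.3 0;-1 0 0 -0.6 0;-1 0 0 -1 0;-1 0 0 -1 0"
}}

```text
time_s: 5.72
tcp_pos: [0.5177, 0.2343, 0.1487]
orientation: [[-0.992, -0.123, 0.007], [-0.123, 0.992, 0.002], [-0.007, 0.001, -1.0]]
contact_force: [-0.1, -0.1, -0.9]
opening: 0.0215
gripper_force: 30.0
```

>>> {"method": "move_arm", "body": {
  "commands": "-1 0 -0.4 -0.2 0.1;-1 -0.3 -0.8 -0.3 0.2;-1 -0.6 -1 -0.3 0.3;-1 -0.6 -1 -0.3 0.4;-1 -0.6 -1 -0.3 0.5;-1 -0.6 -1 -0.3 0.5"
}}

```text
time_s: 6.48
tcp_pos: [0.6002, 0.1229, 0.1795]
orientation: [[-0.964, 0.266, -0.003], [0.266, 0.964, -0.0], [0.003, -0.001, -1.0]]
contact_force: [-0.3, -0.1, -1.8]
opening: 0.0216
gripper_force: 30.0
```

```bash
python3 -c "
from h import *
plan(.653,-.088,.18,74)"
```

```text
t 6.47 p [0.6002 0.1229 0.1795] yaw_y 74.6 j6 -69.5 op 0.0216 shares [-0.892 -1.577 -0.005] turn 0.013 zaxis [-0.003 -0.    -1.   ]
```

>>> {"method": "move_arm", "body": {
  "commands": "-1 -0.25 -0.4 0 0;-1 -0.45 -0.8 0 0;-1 -0.55 -1 0 0;-1 -0.55 -1 0 0"
}}

```text
time_s: 6.98
tcp_pos: [0.6327, -0.0119, 0.1803]
orientation: [[-0.964, 0.267, -0.001], [0.267, 0.964, -0.0], [0.001, -0.001, -1.0]]
contact_force: [-0.8, 1.3, -1.1]
opening: 0.0211
gripper_force: 30.0
```

>>> {"method": "move_arm", "body": {
  "commands": "-1 -0.2 -0.3 0 0;-1 -0.34 -0.58 0 0;-1 -0.34 -0.58 0 0;-1 -0.34 -0.58 0 0"
}}

```text
time_s: 7.48
tcp_pos: [0.6529, -0.0865, 0.1807]
orientation: [[-0.964, 0.265, -0.001], [0.265, 0.964, 0.001], [0.002, 0.001, -1.0]]
contact_force: [0.3, -0.2, -1.3]
opening: 0.0213
gripper_force: 30.0
```

```bash
python3 - <<'E'
from h import *
f=grab('wrist'); save('w3',f); plan(.653,-.088,.18,74)
h=cv2.cvtColor(f['img'],cv2.COLOR_RGB2HSV); m=cv2.inRange(h,(22,90,60),(34,255,255)); n,l,st,c=cv2.connectedComponentsWithStats(m)
for i in range(1,n):
    if st[i,4]>200: print(st[i],c[i].round(1))
E
```

```text
t 7.53 p [ 0.653  -0.0863  0.1808] yaw_y 74.6 j6 -88.2 op 0.0215 shares [-0.004 -0.014  0.006] turn 0.014 zaxis [-0.001  0.001 -1.   ]
[ 259  187  101   97 6624] [308.5 231.6]
```

View pics/w3.png

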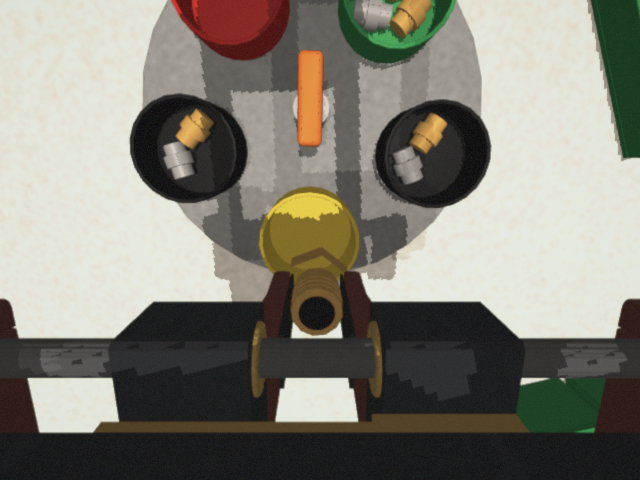

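The wrist view shows the yellow cup at (309,237), the handle at (311,98), and the adapter held upright at (318,300). Next I'll fit the cup rim and handle geometry.

```bash
python3 - <<'E'
from h import *
f=grab('wrist'); h=cv2.cvtColor(f['img'],cv2.COLOR_RGB2HSV)
m=cv2.inRange(h,(22,90,60),(34,255,255)); c=max(cv2.findContours(m,0,1)[0],key=cv2.contourArea)[:,0]
up=c[c[:,1]<240]; P=np.array([plane(f,u,v,.075)[:2] for u,v in up])
from scipy.optimize import least_squares
q=least_squares(lambda p:np.hypot(*(P-p).T)-.038,P.mean(0),loss='soft_l1',f_scale=.001); print('cup',q.x.round(4),q.cost, 'n',len(P))
m=cv2.inRange(h,(5,130,60),(18,255,255)); m[160:]=0; m[:,:290]=0; m[:,335:]=0; c=max(cv2.findContours(m,0,1)[0],key=cv2.contourArea)[:,0]
P=np.array([plane(f,u,v,.129)[:2] for u,v in c],np.float32)*1000; print('handle',cv2.minAreaRect(P))
C=cloud(f); k=(abs(C[...,2]-.03)<.006)&(f['depth']>0); k[270:]=0
p=(C[k][:,:2]*1000); 
print('cloud z yellow rim',np.percentile(C[190:215,285:335,2],[2,50,98]), 'ntable',k.sum())
# table edge: disc boundary from the gray left/right edges vs white counter
from cv2 import convexHull
H=convexHull(p.astype(np.float32))[:,0]/1000
q2=least_squares(lambda p:np.hypot(*(H-p).T)-.138,[.565,-.064],loss='soft_l1',f_scale=.002); print('disc',q2.x.round(4))
plan(*q.x,.18)
E
```

```text
cup [ 0.6526 -0.091 ] 6.069596314736131e-05 n 143
handle ((564.0385131835938, -64.96917724609375), (13.614021301269531, 49.50048065185547), 73.9447250366211)
cloud z yellow rim [0.03179879 0.03621097 0.07639468] ntable 51745
disc [ 0.5632 -0.0611]
t 7.58 p [ 0.653  -0.0863  0.1809] yaw_y 74.6 j6 -88.2 op 0.0215 shares [-0.007 -0.038  0.008] turn 0.0 zaxis [-0.001  0.001 -1.   ]
```

>>> {"method": "move_arm", "body": {
  "commands": "-1 0 -0.036 0.25 0;-1 0 -0.036 0.5 0;-1 0 -0.036 0.7 0;-1 0 -0.036 0.85 0;-1 0 -0.036 1 0;-1 0 -0.036 1 0;-1 0 -0.036 1 0"
}}

```text
time_s: 8.45
tcp_pos: [0.653, -0.0923, 0.0618]
orientation: [[-0.964, 0.266, 0.001], [0.266, 0.964, -0.0], [-0.001, -0.0, -1.0]]
contact_force: [0.4, 0.8, -0.6]
opening: 0.0217
gripper_force: 30.0
```

>>> {"method": "move_arm", "body": {
  "commands": "-1 0 0 0.025 0;-1 0 0 0.025 0;-0.33 0 0 0.025 0;-0.33 0 0 0.025 0;-0.33 0 0 0.025 0;-0.33 0 0 0.025 0"
}}

```text
time_s: 9.2
tcp_pos: [0.6525, -0.0923, 0.0583]
orientation: [[-0.964, 0.266, 0.0], [0.266, 0.964, -0.0], [-0.0, -0.0, -1.0]]
contact_force: [0.2, -0.5, 0.3]
opening: 0.0294
gripper_force: 0.0
```

>>> {"method": "move_arm", "body": {
  "commands": "-0.33 0 0 -0.15 0;-0.33 0 0 -0.4 0;-0.33 0 0 -0.7 0;0.1 0 0 -1 0;0.1 0 0 -1 0;0.1 0 0 -1 0"
}}

```text
time_s: 9.95
tcp_pos: [0.6522, -0.0922, 0.1786]
orientation: [[-0.964, 0.266, 0.0], [0.266, 0.964, -0.0], [-0.0, -0.0, -1.0]]
contact_force: [0.1, -0.4, 0.0]
opening: 0.0485
gripper_force: 0.0
```

```bash
python3 -c "
from h import *
plan(.564,-.065,.178,73.8)
f=grab('scene'); c=np.hstack([cv2.resize(f['img'][170:320,210:380],None,fx=2.3,fy=2.3),cv2.resize(f['img'][210:300,210:310],None,fx=3.83,fy=3.83)[:345]]); cv2.imwrite('pics/s2.png',c[:,:,::-1])"
```

```text
t 9.95 p [ 0.6522 -0.0922  0.1786] yaw_y 74.5 j6 -88.6 op 0.0485 shares [0.769 0.022 0.005] turn 0.017 zaxis [ 0. -0. -1.]
```

View pics/s2.png

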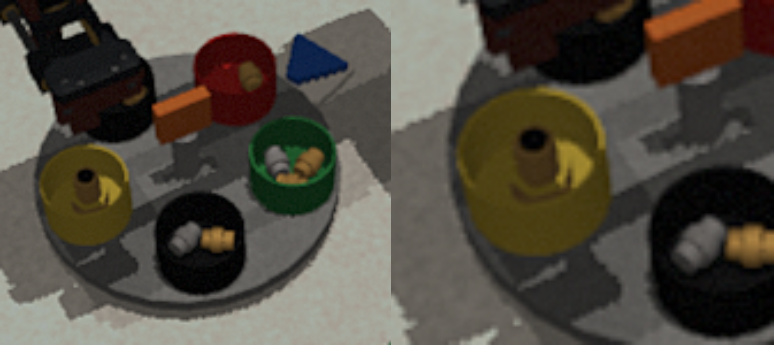

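The adapter stands upright in the yellow cup (crop pixel 535,155). Now the handle.

>>> {"method": "move_arm", "body": {
  "commands": "0.1 0.3 0.01 0 0.02;0.1 0.6 0.02 0 0.02;0.1 0.77 0.022 0 0.02;0.1 0.77 0.022 0 0.02;0.1 0.77 0.022 0.3 0.02;0.1 0.77 0.022 0.6 0.02;0.1 0.77 0.022 0.7 0.02;0.1 0.77 0.022 0.7 0.02;-1 0.77 0.022 0.7 0.02;-1 0.77 0.022 0.7 0.02;-1 0.77 0.022 0.7 0.02;-1 0.77 0.022 0.7 0.02"
}}

```text
time_s: 11.5
tcp_pos: [0.5642, -0.066, 0.0949]
orientation: [[-0.96, 0.281, 0.001], [0.281, 0.96, -0.002], [-0.001, -0.002, -1.0]]
contact_force: [-1.4, -1.7, 2.6]
opening: 0.0139
gripper_force: 30.0
```

```bash
python3 - <<'E'
from h import *
plan(.564,-.065,.093,73.8)
f=grab('wrist'); save('w4',f); h=cv2.cvtColor(f['img'],cv2.COLOR_RGB2HSV)
m=cv2.inRange(h,(100,90,50),(125,255,255)); 
c=max(cv2.findContours(m,0,1)[0],key=cv2.contourArea); print(cv2.contourArea(c),cv2.boundingRect(c))
P=np.array([plane(f,u,v,.017)[:2] for u,v in c[:,0]],np.float32); t=cv2.minEnclosingTriangle(P.reshape(-1,1,2))[1].reshape(3,2); print(t)
M=cv2.moments(P.reshape(-1,1,2)); g=np.array([M['m10'],M['m01']])/M['m00']; print(g)
print('ptr',np.degrees(np.arctan2(*(g-[.564,-.065])[::-1])))
E
```

```text
t 11.5 p [ 0.5642 -0.066   0.0949] yaw_y 73.7 j6 -87.2 op 0.0139 shares [0.004 0.007 0.015] turn -0.003 zaxis [ 0.001 -0.002 -1.   ]
759.0 (176, 0, 55, 26)
[[ 0.39899632 -0.10218162]
 [ 0.39965644 -0.09992363]
 [ 0.43347543 -0.07688751]]
[ 0.40891122 -0.08574528]
ptr -172.38112024356118
```

Gripped at 13.9 mm opening, 30 N. The cup must turn about 157° clockwise (+3.5 shares).

>>> {"method": "move_arm", "body": {
  "commands": "-1 0 0 0 0.03;-1 0 0 0 0.1;-1 0 0 0 0.2;-1 0 0 0 0.3;-1 0 0 0 0.4;-1 0 0 0 0.5;-1 0 0 0 0.6;-1 0 0 0 0.7;-1 0 0 0 0.8;-1 0 0 0 0.9;-1 0 0 0 0.97;-1 0 0 0 1"
}}

```text
time_s: 13.05
tcp_pos: [0.5634, -0.067, 0.0949]
orientation: [[-0.478, 0.878, -0.001], [0.878, 0.478, -0.003], [-0.002, -0.002, -1.0]]
contact_force: [-5.2, -9.4, 6.3]
opening: 0.0136
gripper_force: 30.0
```

>>> {"method": "move_arm", "body": {
  "commands": "-1 0 0 0 0.03;-1 0 0 0 0.1;-1 0 0 0 0.2;-1 0 0 0 0.3;-1 0 0 0 0.4;-1 0 0 0 0.5;-1 0 0 0 0.6;-1 0 0 0 0.7;-1 0 0 0 0.8;-1 0 0 0 0.9;-1 0 0 0 0.97;-1 0 0 0 1"
}}

```text
time_s: 14.55
tcp_pos: [0.5621, -0.0671, 0.0948]
orientation: [[0.283, 0.959, -0.003], [0.959, -0.283, -0.003], [-0.004, -0.002, -1.0]]
contact_force: [-9.6, -9.8, 10.4]
opening: 0.0138
gripper_force: 30.0
```

>>> {"method": "move_arm", "body": {
  "commands": "-1 0 0 0 0.03;-1 0 0 0 0.1;-1 0 0 0 0.2;-1 0 0 0 0.3;-1 0 0 0 0.4;-1 0 0 0 0.5;-1 0 0 0 0.6;-1 0 0 0 0.7;-1 0 0 0 0.8;-1 0 0 0 0.9;-1 0 0 0 0.97;-1 0 0 0 1"
}}

```text
time_s: 16.05
tcp_pos: [0.561, -0.0662, 0.0948]
orientation: [[0.878, 0.478, -0.005], [0.478, -0.878, -0.002], [-0.005, -0.001, -1.0]]
contact_force: [-10.8, -6.1, 12.4]
opening: 0.0137
gripper_force: 30.0
```

>>> {"method": "move_arm", "body": {
  "commands": "-1 0 0 0 0.03;-1 0 0 0 0.1;-1 0 0 0 0.2;-1 0 0 0 0.3;-1 0 0 0 0.4;-1 0 0 0 0.46;-1 0 0 0 0.48;-1 0 0 0 0.48;-1 0 0 0 0.48"
}}

```text
time_s: 17.18
tcp_pos: [0.5609, -0.0656, 0.0948]
orientation: [[0.992, 0.122, -0.006], [0.122, -0.992, -0.001], [-0.006, 0.0, -1.0]]
contact_force: [-10.8, -5.3, 13.1]
opening: 0.0139
gripper_force: 30.0
```

```bash
cat > c.py <<'E'
from h import *
from scipy.optimize import least_squares
plan(.564,-.0655,.0945,6.1+90)
for n in ('scene','top'):
    f=grab(n); save(n+'4',f); h=cv2.cvtColor(f['img'],cv2.COLOR_RGB2HSV)
    roi=(280,165,385,300) if n=='top' else (215,160,375,310)
    def comp(lo,hi):
        m=cv2.inRange(h,lo,hi); k=np.zeros_like(m); k[roi[1]:roi[3],roi[0]:roi[2]]=m[roi[1]:roi[3],roi[0]:roi[2]]
        return max(cv2.findContours(k,0,1)[0],key=cv2.contourArea)[:,0]
    y=comp((22,90,60),(34,255,255)); a=comp((100,90,50),(125,255,255))
    Py=np.array([plane(f,u,v,.075)[:2] for u,v in y]); Pa=np.array([plane(f,u,v,.017)[:2] for u,v in a],np.float32)
    M=cv2.moments(Pa.reshape(-1,1,2)); g=np.array([M['m10'],M['m01']])/M['m00']
    print(n,'yel',y.mean(0),cv2.minEnclosingCircle((Py*1000).astype(np.float32)),'arrow',g.round(4),len(a),cv2.minEnclosingTriangle(Pa.reshape(-1,1,2))[1].reshape(3,2).round(4).tolist())
E
python3 c.py
```

```text
t 17.18 p [ 0.5609 -0.0656  0.0948] yaw_y -83.0 j6 69.5 op 0.0139 shares [0.026 0.002 0.003] turn 0.021 zaxis [-0.006 -0.001 -1.   ]
scene yel [329.35 211.23] ((481.14129638671875, -58.47740173339844), 51.93104553222656) arrow [ 0.3857 -0.0828] 70 [[0.4235000014305115, -0.0722000002861023], [0.37279999256134033, -0.12330000102519989], [0.36399999260902405, -0.04910000041127205]]
top yel [339.96875 239.96875] ((492.30133056640625, -81.59696960449219), 20.751752853393555) arrow [nan nan] 1 [[0.3693999946117401, -0.11140000075101852], [0.3693999946117401, -0.11140000075101852], [0.3693999946117401, -0.11140000075101852]]c.py:12: RuntimeWarning: invalid value encountered in divide
  M=cv2.moments(Pa.reshape(-1,1,2)); g=np.array([M['m10'],M['m01']])/M['m00']
```

```bash
python3 -c "
import cv2
a=cv2.imread('pics/scene4.png')[150:320,210:380]; b=cv2.imread('pics/top4.png')[160:310,270:400]
cv2.imwrite('pics/c4.png',cv2.hconcat([cv2.resize(a,(400,400)),cv2.resize(b,(347,400))]))"
```

```text
(no output)
```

View pics/c4.png

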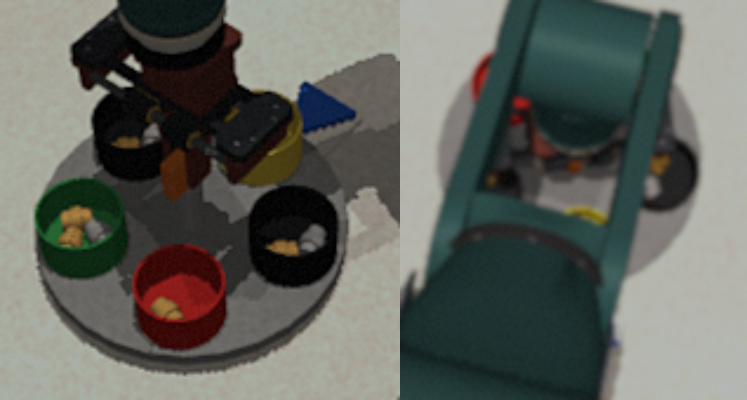

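The cups turned with the handle: yellow is at the pointer (crop 262,140; arrow at 325,110), mostly hidden by the gripper. I'll check the angle from the visible red and green cups.

```bash
python3 - <<'E'
from h import *
f=grab('scene'); h=cv2.cvtColor(f['img'],cv2.COLOR_RGB2HSV); c0=np.array([.5667,-.0647])
for n,rs,roi in (('green',[((50,80,25),(85,255,255))],(222,222,266,270)),('red',[((0,130,40),(6,255,255)),((172,130,40),(180,255,255))],(264,250,310,300))):
    m=sum(cv2.inRange(h,*q) for q in rs); k=np.zeros_like(m); k[roi[1]:roi[3],roi[0]:roi[2]]=m[roi[1]:roi[3],roi[0]:roi[2]]
    c=max(cv2.findContours(k,0,1)[0],key=cv2.contourArea)[:,0]; top=c[c[:,1]<c[:,1].min()+.35*np.ptp(c[:,1])]
    P=np.array([plane(f,u,v,.075)[:2] for u,v in top])
    from scipy.optimize import least_squares
    q=least_squares(lambda p:np.hypot(*(P-p).T)-.038,P.mean(0)+[-.02,-.02],loss='soft_l1',f_scale=.001).x
    a=np.degrees(np.arctan2(*(q-c0)[::-1])); print(n,q.round(4),np.hypot(*(q-c0)).round(4),a.round(1),[wrap(a+72*k).round(1) for k in range(5)])
plan(.564,-.0655,.0945,-83.8)
E
```

```text
green [ 0.6053 -0.1496] 0.0933 -65.6 [np.float64(-65.6), np.float64(6.4), np.float64(78.4), np.float64(150.4), np.float64(-137.6)]
red [ 0.5942 -0.0387] 0.0378 43.4 [np.float64(43.4), np.float64(115.4), np.float64(-172.6), np.float64(-100.6), np.float64(-28.6)]
t 17.32 p [ 0.5609 -0.0656  0.0948] yaw_y -83.0 j6 69.5 op 0.0141 shares [0.026 0.002 0.002] turn 0.019 zaxis [-0.006 -0.001 -1.   ]
```

```bash
python3 - <<'E'
from h import *
f=grab('scene'); c0=np.array([.5667,-.0647])
for n,u,v in (('green',244.4,239.3),('red',286.5,266.5),('black',335,241.8)):
    q=plane(f,u,v,.075)[:2]; a=np.degrees(np.arctan2(*(q-c0)[::-1])); print(n,q.round(4),np.hypot(*(q-c0)).round(4),[float(wrap(a+72*k).round(1)) for k in range(5)])
E
```

```text
green [ 0.6452 -0.1091] 0.0902 [-29.5, 42.5, 114.5, -173.5, -101.5]
red [ 0.6287 -0.0027] 0.0877 [45.0, 117.0, -171.0, -99.0, -27.0]
black [0.5216 0.0207] 0.0966 [117.9, -170.1, -98.1, -26.1, 45.9]
```

>>> {"method": "move_arm", "body": {
  "commands": "-1 -0.01 0 0 0.015;-1 -0.01 0 0 0.03;-1 -0.01 0 0 0.03;-1 -0.01 0 0 0.03;-1 -0.01 0 0 0.03;-1 -0.01 0 0 0.03;-1 -0.01 0 0 0.03;-1 -0.01 0 0 0.03"
}}

```text
time_s: 18.38
tcp_pos: [0.5609, -0.0656, 0.0948]
orientation: [[0.995, 0.099, -0.003], [0.099, -0.995, -0.001], [-0.004, 0.0, -1.0]]
contact_force: [-6.9, -4.1, 11.1]
opening: 0.0139
gripper_force: 30.0
```

```bash
python3 -c "
from h import *
plan(.564,-.0655,.0945,-83.8); s=r.read_state(); print(s['gripper_force'],np.round(s['qd'],3))
print(r.job_done())"
```

```text
t 18.38 p [ 0.5609 -0.0656  0.0948] yaw_y -84.3 j6 70.8 op 0.0139 shares [0.026 0.002 0.003] turn -0.012 zaxis [-0.003 -0.001 -1.   ]
30.001778304576874 [ 0.003 -0.02   0.05   0.07  -0.013 -0.06 ]
the job is handed in; nothing more can be done
None
```

I handed the job in at 18.4 s: the brass adapter was standing in the yellow cup after release, and the arm holds the orange handle at 30 N with the cup about 1° from the pointer by my estimate (the gripper hid the cup, so I measured from the handle and other cups; no verdict came back).

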